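# Tighten the lock nut deep inside a prosthetic forearm

## Robot

A 6-joint arm with a two-finger parallel gripper is mounted at the origin on the work surface. World frame = base frame: x ahead of the robot, y to its left, z up, the work surface at z = 0. Lengths are in m, angles in degrees, forces in N, time in s.
With the tool pointing down it reaches from about 0.375 to 0.75 m from the base axis. Payload 9 kg.
Tool frame: the origin (TCP) lies where the fingers leave the gripper's body, on its centre line; the fingertips stand 73 mm ahead of it and the grasp point (between the pads) lies 54 mm ahead of it (robot.tip_reach is the distance from the TCP to the fingertips, in m); z points along the fingers, y is the line along which they close (so a half turn about z gives the same grasp; the last joint's range is limited). The gripper opens to 85 mm and grips with 20 to 120 N. Pads are 22 mm wide; open, the fingers measure 114 mm over their backs; the gripper's body (76 mm by 85 mm) begins 54 mm behind the grasp point. The pads swing forward as they close: fully open they stand 13 mm farther back than shut.
Start: joints at [-88.333, 5.964, 5.575, 89.605, 0, 77.527], TCP at [0.147, -0.582, 0.304] pointing down, gripper open.
Joint ranges: [-171.21, 171.21], [-48.23, 106.86], [-62.78, 66.21], [-105.2, 120.99], [-86.42, 89.51], [-180, 180]. Speed limits (degrees/s): [127.2, 127.2, 147.25, 180, 180, 180].

## Interface

Orientations are given as [roll, pitch, yaw] about the fixed x, y, z axes, in that order (R = Rz(yaw) Ry(pitch) Rx(roll)).
In Python, from plant import robot gives the robot as it stands. Calls block until the motion is done:
- robot.move_pose(position, orientation): joint-space move of the TCP to a pose.
- robot.line_to(position, vel=0.15, rotation=None, guard=None): straight line of the TCP; rotation=None keeps the orientation; vel is the mean speed in m/s. With guard (N) it stops when the force on the tool has changed by that much, and returns True; else False.
- robot.goto_joints(angles): joint-space move.
- robot.set_gripper(opening): finger opening in m; the grip force is fixed at half the most; returns when the fingers have stopped.
- robot.pause(seconds).
- robot.ik(position, orientation): joint angles nearest the present ones, or None.
- robot.observe(): the state.
- robot.grab_frame(name): name is "side" or "top"; returns the picture (480x640x3 uint8, blue, green, red); there is no depth.
- robot.get_calibration(name): a dict with "vertical_fov" (degrees; the focal length in pixels is half the picture's height over the tangent of half this angle, whatever the lens; pixels are square), "cx", "cy" (the principal point, pixels), "k1" (the pictures are not rectified: a ray, as slopes to the right and down, at radius r is drawn at 1 + k1 r^2 times it, then the intrinsics apply), "rvec" (rotation vector, rad) and "tvec" (3), from world to camera coordinates, as OpenCV has them. Camera axes: x right, y down, z forward; pixel columns grow to the right and rows downward; lengths in m; the calibration is good to about 2 mm. A picture is of the moment at which its call begins. get_calibration takes no time and is no camera call.
A pose or a line that the arm cannot do raises robot.IKError and nothing moves.
- robot.job_done(): hands the job in; it is judged then, once.
The state is a dict: "time": time; "q": joint angles; "qvel": joint speeds; "joint_torque": joint torques, N m; "tool_pos": TCP position; "tcp_rot": TCP orientation; "ft_force": force on the tool from outside, world axes, zero at the start; "torque": the same for the moment, N m; "gripper_width": finger opening in m; "gripper_force": force on a finger pad.
Only numpy, scipy, OpenCV 4.12 (cv2) and the standard library are available. Lean on these libraries where they do the work, as an engineer would, in place of code of your own. Each camera call takes 0.05 s, during which the arm holds its last target. There are 200 camera calls.

## Task

The brass lock nut at the bottom of the red prosthetic forearm shell is loose: take the long T-handle nut driver out of its holder, lower it into the shell and seat its socket fully over the nut, never pressing down harder than about 20 N. Turn it clockwise until the nut comes home against its stop and is snug at about 0.5 N m (never more than 0.75), and hold it there for a moment. Then stand the driver upright in its holder again, let go of it, and leave the other things on the bench where they are.

Things in the scene. Friction and masses are not known exactly. Their poses are not given: they have to be found in the camera images.
- forearm: Red prosthetic forearm shell, wrist end down in a brass vise (jaws up to 46 mm high) on a 120 x 120 x 12 mm dark steel base plate, fixed to the bench; origin under the centre of the plate, z up. The shell is a round open cone from 12 to 135 mm above the bench, wall 4 mm: bore radius about 20 mm at the bottom, 30 mm at the mouth; outside radius 34 mm at the mouth.
- nut_top (a point): Point on the bore's vertical axis at the nut's top face, 38 mm above the bench, 97 mm below the mouth; sinks with the nut, does not turn with it. Brass hexagon nut, 22 mm across flats, 14 mm high: the upper 4 mm a tapered crown (22 to 16 mm diameter), then straight flats. The flats lie any way round: no reading tells their angle, it must be found by feel.
- nut (a joint): Turn of the nut on its thread, rad: 0 = home against its stop, negative = loose (0.5 to 0.9 rad to go at the start); grows as the nut turns clockwise seen from above. Running friction about 0.12 N m; it stays where it is left and does not rise or fall as it turns. It does not tell how the flats lie.
- plate_twist (a joint): The nut sits on a rubber-mounted wrist plate: twist of that plate, rad, positive clockwise seen from above, 0 unloaded, 4 N m per rad: 0.03 while the nut runs, 0.075 at 0.3 N m, 0.125 at 0.5 N m, 0.19 at 0.75 N m (too tight). It springs back when the driver is let off.
- plate_sink (a joint): How far that wrist plate with the nut is pushed down in its rubber mount, m, positive down, about 0.0005 when unloaded; 4 N per mm (20 N sinks it 5 mm).
- driver: T-handle nut driver, about 0.25 kg, upright in the holder at the start; origin at the centre of the underside of its socket, z up the 14 mm shank, x along the handle bar. Socket 35 mm across, 30 mm high; its hexagonal cavity, open below, is 23.5 mm across flats (facing x and every 60 degrees; about 7 degrees of play) and 13 mm deep: fully seated, the underside is 13 mm below the nut's top.
- holder: Driver holder fixed to the bench: yellow base 90 x 90 x 10 mm with an upright blue tube on it, its inside radius 21 mm, outside 26 mm, its rim 42 mm above the bench; origin at the centre of the base's underside.
- holder_floor (a point): Centre of the tube's flat floor, 10 mm above the bench; the driver's origin lies here when it stands in the holder.
- spool: Green spool of solder, 58 mm in diameter, 42 mm high, standing; bystander; origin under its centre.
- jar: Small round jar with a white lid and a brown band, 48 mm in diameter, 60 mm high; bystander; origin under its centre.
- fan: Black square fan, 80 x 25 x 80 mm, standing on edge; bystander; origin under its centre.
- screwdriver: Screwdriver with a red handle, about 200 mm long, lying on the bench, handle to -x; bystander.
- driver_handle (a point): Centre of the driver's red handle bar, 156 mm above the driver's underside, axes as the driver's. The bar is 70 mm long (x), 18 mm thick (y) and 32 mm high: grip it across the 18 mm.
Things that resemble listed ones, but are neither listed nor needed, are in the scene too. There is more than one size of the driver; the job needs the largest.

How it is judged:
By the outcome, as a careful person would: the job done as asked, in the order asked, and still so for the second after the job is handed in, with the robot touching nothing.
It also fails if it takes over 72 s, if anything falls off the work surface, if the arm or the gripper's body presses on something with over 40 N, if the wrist force passes 120 N, or if a joint passes its speed limit or range.

## Working session

There is one attempt and no reset: what is moved stays moved. The work goes in short steps, each a Python script; the robot and the scene stay as the last script left them, time stands still between calls to the robot, and variables do not carry over. Pictures are saved under pics/ and viewed, at most 10 in all, crops included, and the job is handed in when it is done.

```bash
ls; mkdir -p pics
python3 - <<'E'
from plant import robot
import cv2
for n in("side","top"):
    f=robot.grab_frame(n); cv2.imwrite(f"pics/{n}0.png",f); print(n,robot.get_calibration(n))
o=robot.observe(); print(o)
E
```

```text
pics
side {'vertical_fov': 50.854167482881685, 'cx': 322.9009879763456, 'cy': 242.9339496926184, 'k1': -0.016380114106172187, 'rvec': array([ 2.37084811, -0.30058028,  0.12727452]), 'tvec': array([-0.60752692,  0.18657456,  1.16004245])}
top {'vertical_fov': 42.47253858148224, 'cx': 314.61432915518463, 'cy': 240.59144354018943, 'k1': -0.07469302839352238, 'rvec': array([ 2.17906868, -2.12426237,  0.17682363]), 'tvec': array([-0.02438448,  0.64784682,  1.28260941])}
{'time': 0.1, 'q': array([-8.83348586e+01,  5.99636871e+00,  5.53013262e+00,  8.96044399e+01,
       -2.95998234e-04,  7.75254122e+01]), 'qvel': array([ 0.06258204, -0.05025108,  0.11044452, -0.03935822, -0.04241341,
        0.01819849]), 'joint_torque': array([ 7.82427262e-03, -5.58210146e+01,  5.04717243e+01,  1.32464978e-02,
       -1.91123900e-04, -2.30581676e-06]), 'tool_pos': array([ 0.14656083, -0.58159778,  0.30317478]), 'tcp_rot': array([-1.79930929e+02, -1.49774609e-02,  1.41397204e+01]), 'ft_force': array([0.13764916, 0.92120082, 0.00846439]), 'torque': array([ 0.09265126,  0.01191135, -0.0201932 ]), 'gripper_force': 0.0, 'gripper_width': 0.08519502680918274}
```

View pics/side0.png

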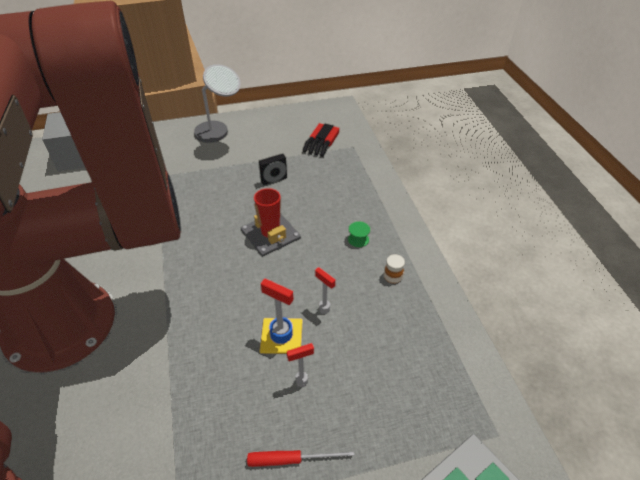

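View pics/top0.png

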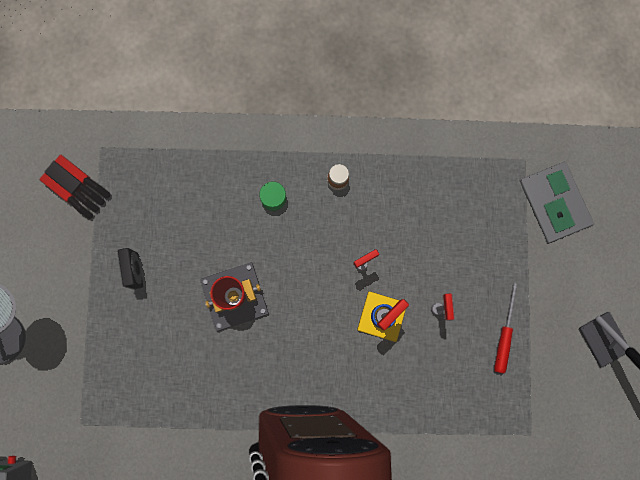

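Three T-handle drivers in the side view: bar (277,291) standing in the blue tube on the yellow base, bar (325,278), and bar (300,352); the latter two stand free and are shorter and smaller. The one in the holder fits "largest, in the holder". In the top view they are at (393,314), (367,258) and (448,307). The forearm mouth is at (228,292) in the top view and (267,198) in the side view. I'll confirm with a crop while I measure.

```bash
cat > h.py <<'E'
import numpy as np, cv2
from plant import robot
def K(c):
    f=240/np.tan(np.radians(c["vertical_fov"]/2)); return np.array([[f,0,c["cx"]],[0,f,c["cy"]],[0,0,1.]])
def cam(n):
    c=robot.get_calibration(n); R=cv2.Rodrigues(c["rvec"])[0]; return c,R,-R.T@np.array(c["tvec"])
def onto(n,px,z):
    c,R,C=cam(n); px=np.array(px,float).reshape(-1,1,2)
    u=cv2.undistortPoints(px,K(c),np.array([c["k1"],0,0,0]),None,None,(cv2.TERM_CRITERIA_COUNT|cv2.TERM_CRITERIA_EPS,40,1e-9)).reshape(-1,2)
    # k1 model: rd=r(1+k1 r^2)
    d=np.c_[u,np.ones(len(u))]@R
    return C+d*((z-C[2])/d[:,2])[:,None]
def mask(img,col):
    h=cv2.cvtColor(img,cv2.COLOR_BGR2HSV); H,S,V=cv2.split(h)
    m={"red":((H<8)|(H>172))&(S>150)&(V>60),"blue":(H>100)&(H<130)&(S>120)&(V>40),"yellow":(H>20)&(H<34)&(S>150)&(V>80)}[col]
    return m.astype(np.uint8)*255
def blob(img,col,box):
    m=mask(img,col); w=np.zeros_like(m); x0,y0,x1,y1=box; w[y0:y1,x0:x1]=m[y0:y1,x0:x1]
    cs=cv2.findContours(w,cv2.RETR_EXTERNAL,cv2.CHAIN_APPROX_NONE)[0]
    return max(cs,key=cv2.contourArea)
E
python3 - <<'E'
from h import *
s=cv2.imread("pics/side0.png"); t=cv2.imread("pics/top0.png")
a=cv2.resize(s[250:400,230:370],None,fx=3.5,fy=3.5,interpolation=cv2.INTER_CUBIC)[:520,:400]
b=cv2.resize(t[230:360,335:465],None,fx=3,fy=3,interpolation=cv2.INTER_CUBIC)
a=cv2.copyMakeBorder(a,0,0,0,0,0); H=max(len(a),len(b)); a=cv2.copyMakeBorder(a,0,H-len(a),0,0,0);b=cv2.copyMakeBorder(b,0,H-len(b),0,0,0)
cv2.imwrite("pics/crop.png",np.hstack([a,b]))
# handle: top view
for box in((370,290,415,345),(350,245,385,268),(440,285,460,325)):
    c=blob(t,"red",box); print("bar px",cv2.minAreaRect(c),cv2.contourArea(c))
    P=onto("top",c.reshape(-1,2)+0.0,0.182)[:,:2]; r=cv2.minAreaRect((P*1000).astype(np.float32)); print("bar mm",r)
c=blob(s,"red",(255,270,300,310)); P=onto("side",c.reshape(-1,2),.176)[:,:2]; print("side bar",cv2.minAreaRect((P*1000).astype(np.float32)))
# forearm mouth: outer outline at z=.135
c=blob(t,"red",(200,260,260,330)); P=onto("top",c.reshape(-1,2),.135)[:,:2]*1000; print("mouth top",cv2.minEnclosingCircle(P.astype(np.float32)),cv2.boundingRect(c))
c=blob(s,"red",(245,180,295,240)); p=c.reshape(-1,2); p=p[p[:,1]<197]; P=onto("side",p,.135)[:,:2]*1000
A=np.c_[2*P,np.ones(len(P))]; x=np.linalg.lstsq(A,(P**2).sum(1),rcond=None)[0]; print("mouth side circ",x[:2],np.sqrt(x[2]+x[0]**2+x[1]**2))
for n,im,b1 in(("top",t,(355,290,410,345)),("side",s,(260,310,305,355))):
    c=blob(im,"blue",b1); print(n,"blue",cv2.boundingRect(c)); P=onto(n,c.reshape(-1,2),.042)[:,:2]*1000; print(cv2.minEnclosingCircle(P.astype(np.float32)))
    c=blob(im,"yellow",b1); P=onto(n,c.reshape(-1,2),.010)[:,:2]*1000; print("yellow",cv2.minAreaRect(P.astype(np.float32)))
E
```

```text
bar px ((392.7500305175781, 314.25), (9.899494171142578, 36.06244659423828), 45.0) 330.0Traceback (most recent call last):
  File "<stdin>", line 10, in <module>
  File "h.py", line 9, in onto
    u=cv2.undistortPoints(px,K(c),np.array([c["k1"],0,0,0]),None,None,(cv2.TERM_CRITERIA_COUNT|cv2.TERM_CRITERIA_EPS,40,1e-9)).reshape(-1,2)
      ~~~~~~~~~~~~~~~~~~~^^^^^^^^^^^^^^^^^^^^^^^^^^^^^^^^^^^^^^^^^^^^^^^^^^^^^^^^^^^^^^^^^^^^^^^^^^^^^^^^^^^^^^^^^^^^^^^^^^^^^
cv2.error: OpenCV(4.12.0) /io/opencv/modules/calib3d/src/undistort.dispatch.cpp:393: error: (-215:Assertion failed) CV_IS_MAT(matP) && matP->rows == 3 && (matP->cols == 3 || matP->cols == 4) in function 'cvUndistortPointsInternal'
```

View pics/crop.png

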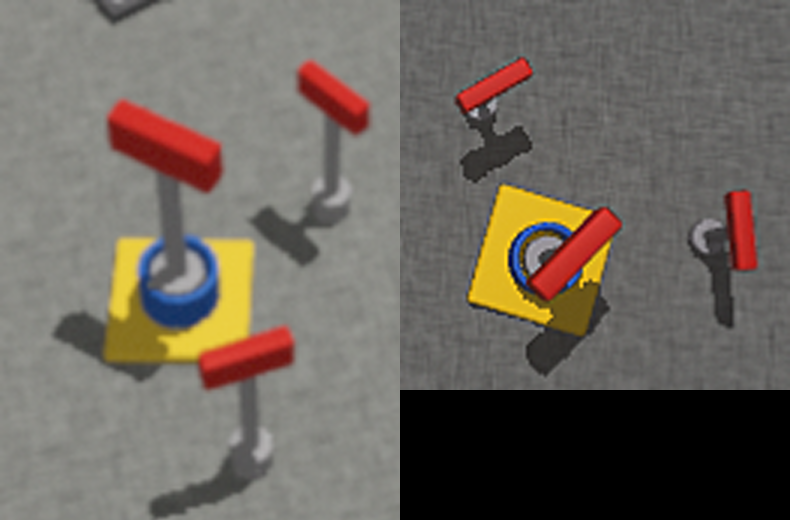

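The crop confirms it: the driver in the blue tube (crop (165,145); side (277,291)) has the largest bar and socket, and the two free-standing ones are smaller. Next I fix the undistort call.

```bash
sed -i 's/None,None,(cv2.TERM/np.eye(3),np.eye(3),(cv2.TERM/; s/cv2.undistortPoints(/cv2.undistortPointsIter(/' h.py
python3 - <<'E'
from h import *
s=cv2.imread("pics/side0.png"); t=cv2.imread("pics/top0.png")
f=lambda P:np.float32(P*1000)
def circ(P):
    x=np.linalg.lstsq(np.c_[2*P,np.ones(len(P))],(P**2).sum(1),rcond=None)[0]; return x[:2],np.sqrt(x[2]+x[0]**2+x[1]**2)
c=blob(t,"red",(370,290,415,345)); print("bar top",cv2.minAreaRect(f(onto("top",c,.182)[:,:2])))
for b,z in(((350,245,385,268),.13),((440,285,460,325),.13)): print("other",cv2.minAreaRect(f(onto("top",blob(t,"red",b),z)[:,:2])))
c=blob(s,"red",(255,270,300,310)); print("bar side",cv2.minAreaRect(f(onto("side",c,.166)[:,:2])))
c=blob(t,"red",(200,260,260,330)); print("mouth top",cv2.minEnclosingCircle(f(onto("top",c,.135)[:,:2])),cv2.boundingRect(c))
c=blob(s,"red",(245,180,295,240)).reshape(-1,2); p=c[c[:,1]<197]; print("mouth side",circ(f(onto("side",p,.135)[:,:2])))
for n,im,b in(("top",t,(350,285,415,345)),("side",s,(255,310,310,360))):
    c=blob(im,"blue",b); print(n,"blue",cv2.boundingRect(c),cv2.minEnclosingCircle(f(onto(n,c,.042)[:,:2])))
    c=blob(im,"yellow",b); print("yellow",cv2.minAreaRect(f(onto(n,c,.010)[:,:2])))
E
```

```text
bar top ((490.1357116699219, -158.70518493652344), (18.74102783203125, 69.53742980957031), 45.685935974121094)
other ((603.3944091796875, -111.038330078125), (13.276580810546875, 53.3553352355957), 31.16478729248047)
other ((509.6534423828125, -277.9896240234375), (50.65327835083008, 16.54281997680664), 4.540892124176025)
bar side ((488.25164794921875, -158.40603637695312), (32.54668426513672, 79.40658569335938), 44.693382263183594)
mouth top ((525.7215576171875, 164.2943115234375), 34.62666702270508) (210, 276, 35, 34)
mouth side (array([524.22546081, 163.1783084 ]), np.float64(31.267750868514884))
top blue (371, 304, 21, 23) ((492.7044982910156, -155.73289489746094), 26.013620376586914)
yellow ((491.1126403808594, -159.49032592773438), (89.90788269042969, 89.79749298095703), 74.30892944335938)
side blue (270, 318, 22, 25) ((489.2755126953125, -169.78878784179688), 32.12567901611328)
yellow ((488.17266845703125, -162.32952880859375), (86.80171966552734, 89.24626159667969), 75.66425323486328)
```

Run:
```python
from h import *
x,y=.4903,-.1588
q=robot.ik([x,y,.30],[180,0,135.7]); print(np.round(q,1))
q=np.array(q,float)
if q[5]>-20: q[5]-=180
robot.goto_joints(q)
o=robot.observe(); print(o["time"],o["tool_pos"],o["tcp_rot"],np.round(o["q"],1),o["ft_force"],o["torque"])
robot.line_to([x,y,.220],vel=.12)
robot.set_gripper(0.0)
o=robot.observe(); print(o["time"],o["tool_pos"],o["gripper_width"],o["gripper_force"],o["ft_force"],o["torque"])
robot.line_to([x,y,.235],vel=.1); robot.pause(.1)
o=robot.observe(); print(o["time"],o["tool_pos"],o["gripper_width"],o["ft_force"],o["torque"])
cv2.imwrite("pics/side1.png",robot.grab_frame("side"))
```

```text
[-32.5  -8.9  -9.5  89.4   0.   11.8]
3.6667 [ 0.49027369 -0.15897585  0.29999006] [-1.79999867e+02  1.65606418e-05 -4.43374640e+01] [ -32.5   -8.9   -9.5   89.4    0.  -168.2] [-0.78832518  0.1317037   0.91110417] [-0.01415125 -0.01541553  0.01132583]
5.1083 [ 0.49029382 -0.15888371  0.22025894] 0.017093391020672682 58.784687519073486 [-1.34756981 -0.40798856  3.44593295] [-0.06747331  0.30328882 -0.0292056 ]
5.5083 [ 0.4902074  -0.15872585  0.2345262 ] 0.017261564428484148 [ 0.54953328 -0.33968398 -3.45728625] [-0.05135856  0.01501804  0.03191617]
```

View pics/side1.png

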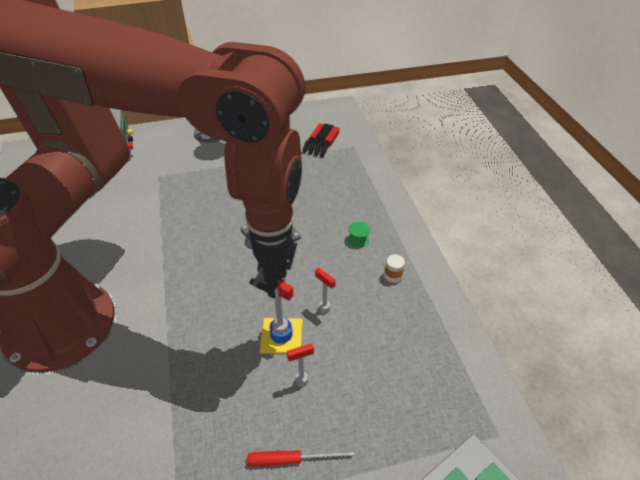

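Side view: the driver is gripped by its bar at about (285,290) and slightly raised in the tube at (280,330). Now I lift it and carry it to above the shell.

Run:
```python
from h import *
robot.line_to([.4903,-.1588,.375],vel=.15)
robot.line_to([.525,.1637,.375],vel=.2); robot.pause(.2)
o=robot.observe(); print(o["time"],o["tool_pos"],o["tcp_rot"],np.round(o["q"],1),o["gripper_width"],o["ft_force"],o["torque"])
s=robot.grab_frame("side");t=robot.grab_frame("top"); cv2.imwrite("pics/side2.png",s); cv2.imwrite("pics/top2.png",t)
a=cv2.resize(s[90:260,200:340],None,fx=3,fy=3,interpolation=cv2.INTER_CUBIC); b=cv2.resize(t[220:360,170:290],None,fx=3,fy=3,interpolation=cv2.INTER_CUBIC)
b=cv2.copyMakeBorder(b,0,len(a)-len(b),0,0,0); cv2.imwrite("pics/crop2.png",np.hstack([a,b]))
```

```text
8.6167 [0.52506421 0.16319636 0.37504651] [-1.79997476e+02 -4.37887478e-03 -4.43467185e+01] [   3.6   -1.2    5.7   96.9   -0.  -132. ] 0.017477736918665675 [-0.10513226  0.34323601 -2.0106609 ] [-0.00168655  0.0294215  -0.01466792]
```

View pics/crop2.png

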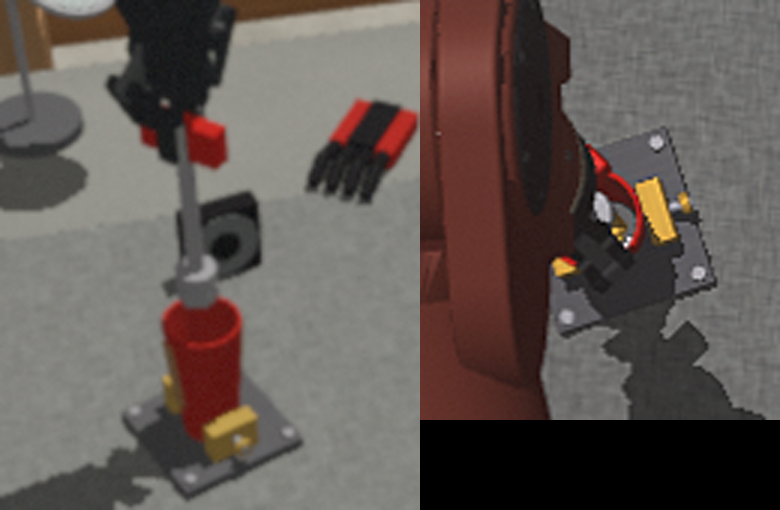

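Run:
```python
from h import *
c=robot.get_calibration("side")
pr=lambda P:np.round(cv2.projectPoints(np.float64(P),c["rvec"],c["tvec"],K(c),np.array([c["k1"],0,0,0.]))[0].reshape(-1,2),1)
print("expected socket under/top/centre",pr([[.525,.1637,.165],[.525,.1637,.195],[.525,.1637,.18]]).tolist(),"mouth centre",pr([[.525,.1637,.135]]).tolist())
print("radius px",pr([[.525+.0175,.1637,.18],[.525,.1637+.0175,.18]]))
s=cv2.imread("pics/side2.png"); g=cv2.cvtColor(s,cv2.COLOR_BGR2GRAY)
for r in(182,184,186,188): print(r,g[r,252:284].tolist())
for r in(150,160,170): print(r,g[r,252:284].tolist())
m=mask(s,"red"); 
for r in(196,200,204,208): x=np.where(m[r,240:300])[0]+240; print(r,x.min(),x.max())
```

```text
expected socket under/top/centre [[266.1, 187.5], [265.2, 178.0], [265.6, 182.8]] mouth centre [[267.0, 196.7]]
radius px [[272.7 181.7]
 [264.4 178.4]]
182 [133, 133, 131, 128, 117, 106, 92, 83, 88, 109, 130, 148, 158, 159, 160, 158, 155, 139, 115, 98, 80, 63, 62, 66, 71, 96, 108, 110, 119, 127, 130, 132]
184 [132, 121, 94, 76, 69, 64, 71, 79, 82, 83, 92, 94, 99, 97, 97, 91, 90, 89, 92, 98, 111, 115, 124, 129, 129, 127, 126, 128, 130, 132, 133, 133]
186 [129, 127, 103, 73, 65, 65, 68, 75, 79, 80, 82, 84, 83, 82, 85, 85, 85, 86, 87, 89, 102, 122, 130, 130, 133, 130, 128, 128, 133, 136, 135, 133]
188 [130, 134, 129, 104, 78, 94, 100, 93, 80, 83, 83, 82, 83, 83, 85, 83, 86, 91, 91, 88, 96, 115, 128, 132, 135, 131, 130, 130, 131, 135, 134, 132]
150 [149, 148, 150, 149, 149, 150, 145, 121, 90, 85, 84, 84, 87, 126, 147, 149, 148, 148, 146, 147, 147, 148, 147, 146, 146, 146, 148, 147, 145, 148, 146, 146]
160 [148, 148, 147, 147, 147, 144, 119, 84, 78, 84, 85, 86, 84, 87, 67, 41, 34, 33, 37, 37, 36, 33, 32, 33, 32, 34, 33, 25, 20, 22, 19, 18]
170 [130, 131, 131, 131, 132, 133, 127, 92, 44, 63, 79, 83, 85, 84, 85, 77, 66, 63, 54, 35, 25, 17, 20, 19, 22, 20, 14, 33, 54, 64, 64, 67]
196 255 279
200 255 279
204 256 279
208 258 279
```

```bash
cat >> h.py <<'E'
def obs(n=6):
    L=[]
    for _ in range(n): L.append(robot.observe()); robot.pause(.02)
    o=L[-1]; return o["time"],o["tool_pos"],np.mean([l["ft_force"] for l in L],0),np.mean([l["torque"] for l in L],0),o
def show(tag,n=6):
    t,p,f,m,o=obs(n); print(tag,round(t,2),np.round(p*1000,1),"F",np.round(f,1),"M",np.round(m,3),"yaw",round(o["tcp_rot"][2],2),"q6",round(o["q"][5],1)); return p,f,m,o
E
python3 - <<'E'
from h import *
X,Y=.525,.1638
show("air",10)
print(robot.line_to([X,Y,.262],vel=.12,guard=8)); show("in")
print(robot.line_to([X,Y,.232],vel=.025,guard=5)); show("contact")
E
```

```text
air 8.87 [525.  163.6 375. ] F [-0.1  0.2 -2.8] M [ 0.014 -0.003 -0.007] yaw -44.31 q6 -132.0
False
in 10.06 [525.4 163.8 263.1] F [-0.1 -0.1 -2.9] M [-0.004 -0.012 -0.009] yaw -44.3 q6 -132.0
True
contact 10.96 [525.1 164.2 242. ] F [0.6 1.5 3.7] M [ 0.588 -0.295 -0.018] yaw -44.29 q6 -132.0
```

```bash
cat >> h.py <<'E'
W=-2.85
def turn(d):
    q=np.array(robot.observe()["q"],float) if not hasattr(turn,"q") else turn.q
    q=q.copy(); q[5]+=d; robot.goto_joints(q); turn.q=q
E
python3 - <<'E'
from h import *
X,Y=.525,.1638
robot.line_to([X,Y,.2412],vel=.02,guard=8); p,f,m,o=show("press")
for i in range(5):
    turn(3.); p,f,m,o=show(i,4)
    if f[2]-W<3.5: break
E
```

```text
press 11.31 [525.2 164.  241.6] F [0.8 2.7 4.9] M [ 0.978 -0.456 -0.003] yaw -44.29 q6 -132.0
0 11.62 [525.2 164.  241.6] F [0.7 3.4 5.1] M [ 1.073 -0.263  0.039] yaw -47.2 q6 -129.1
1 11.94 [525.2 164.  241.6] F [0.3 3.2 4.6] M [ 1.229 -0.236  0.037] yaw -50.16 q6 -126.2
2 12.26 [525.2 164.  241.5] F [0.3 3.6 4.5] M [ 1.332 -0.218  0.056] yaw -53.16 q6 -123.2
3 12.57 [525.2 164.  241.5] F [0.4 3.7 4.8] M [ 1.421 -0.23   0.039] yaw -56.16 q6 -120.2
4 12.89 [525.2 163.9 241.6] F [0.3 4.  4.8] M [ 1.439 -0.216  0.062] yaw -59.16 q6 -117.2
```

Run:
```python
from h import *
X,Y=.525,.1638
robot.line_to([X,Y+.0015,.2412],vel=.02); show("shift")
for i in range(14):
    turn(3.); p,f,m,o=show(i,4)
    if f[2]-W<4.5: break
```

```text
shift 13.24 [525.1 165.  241.3] F [0.6 2.3 5.6] M [ 0.765 -0.242  0.048] yaw -59.23 q6 -116.9
0 13.56 [525.1 164.9 241.4] F [0.1 2.5 5.2] M [ 1.019 -0.188  0.043] yaw -62.18 q6 -114.0
1 13.88 [525.1 164.9 241.4] F [0.4 3.  5.3] M [ 1.048 -0.189  0.013] yaw -65.18 q6 -111.0
2 14.19 [525.1 164.9 241.4] F [0.3 3.  5.6] M [ 1.068 -0.195  0.065] yaw -68.18 q6 -108.0
3 14.51 [525.2 164.9 241.4] F [0.2 2.8 5.5] M [ 1.072 -0.226  0.059] yaw -71.18 q6 -105.0
4 14.82 [525.2 164.9 241.4] F [0.5 3.  5.3] M [ 1.065 -0.231  0.051] yaw -74.18 q6 -102.0
5 15.14 [525.1 164.9 241.4] F [0.2 2.6 4.8] M [ 1.088 -0.246  0.026] yaw -77.17 q6 -99.0
6 15.46 [525.2 164.9 241.4] F [0.8 3.3 5.1] M [ 1.111 -0.214  0.051] yaw -80.17 q6 -96.0
7 15.78 [525.2 164.9 241.4] F [0.6 3.  5.2] M [ 1.101 -0.224  0.032] yaw -83.17 q6 -93.0
8 16.09 [525.1 164.9 241.4] F [0.6 2.9 5.3] M [ 1.089 -0.254  0.033] yaw -86.18 q6 -90.0
9 16.41 [525.2 164.9 241.4] F [0.8 2.6 5.2] M [ 1.1   -0.265  0.048] yaw -89.18 q6 -87.0
10 16.73 [525.1 165.  241.4] F [1.3 2.7 4.8] M [ 1.131 -0.264  0.044] yaw -92.17 q6 -84.0
11 17.04 [525.2 165.  241.4] F [0.8 3.1 4.9] M [ 1.123 -0.318  0.056] yaw -95.17 q6 -81.0
12 17.36 [525.2 165.  241.4] F [1.1 3.6 4.9] M [ 1.095 -0.328  0.031] yaw -98.12 q6 -78.1
13 17.68 [525.1 165.  241.3] F [0.8 3.2 5.1] M [ 1.176 -0.431  0.056] yaw -101.11 q6 -75.1
```

Run:
```python
from h import *
X,Y=.525,.1638
for d in (.0025,.0035,.0045):
    robot.line_to([X-.0003,Y+d,.2412],vel=.02); p,f,m,o=show(d,6)
    if f[2]-W<4.5 or abs(f[1])<.6: break
```

```text
0.0025 18.02 [524.9 166.  241.3] F [1.2 1.6 5.2] M [ 0.56  -0.602  0.044] yaw -101.17 q6 -74.9
0.0035 18.38 [525.  166.7 241.3] F [1.7 0.5 5.3] M [ 0.114 -0.633  0.019] yaw -101.18 q6 -74.8
```

Run:
```python
from h import *
robot.line_to([.5262,.1677,.2407],vel=.02); p,f,m,o=show("c",6)
for i in range(21):
    if f[2]-W<4.5: break
    turn(3.); p,f,m,o=show(i,4)
```

```text
c 18.73 [526.  167.  240.8] F [-1.  -0.3  6.5] M [-0.026  0.115  0.026] yaw -101.18 q6 -74.7
0 19.04 [526.  166.7 240.9] F [0.3 1.6 6.3] M [ 0.515 -0.084  0.045] yaw -104.11 q6 -71.8
1 19.36 [525.9 166.7 240. ] F [ 2.4  0.1 -1.9] M [ 0.088 -0.803 -0.017] yaw -107.07 q6 -68.9
```

Run:
```python
from h import *
robot.line_to([.5270,.1673,.2390],vel=.02,guard=9); show("a",5)
r=robot.line_to([.5270,.1673,.2300],vel=.02,guard=9); print(r); show("b",8)
```

```text
a 19.69 [526.6 167.2 238.4] F [ 0.4  0.1 -3.4] M [-0.028 -0.121  0.023] yaw -107.16 q6 -68.7
True
b 20.24 [527.2 167.4 232.2] F [-1.1  0.4  7.4] M [ 0.01   0.413 -0.005] yaw -107.17 q6 -68.7
```

Run:
```python
from h import *
for i in range(30):
    t0=robot.observe()["time"]
    turn(4.); p,f,m,o=show(i,3)
    if m[2]>.2 or f[2]>14 or f[2]<-1 or abs(f[:2]).max()>10: break
```

```text
0 20.54 [527.5 167.3 232.7] F [-0.4 -1.3  5.5] M [-0.182  0.265  0.01 ] yaw -111.05 q6 -64.8
1 20.84 [527.4 167.3 232.5] F [-0.9 -0.9  5.7] M [-0.352  0.316  0.061] yaw -115.07 q6 -60.8
2 21.14 [527.4 167.2 232.5] F [-1.2 -1.5  6. ] M [-0.44   0.393  0.089] yaw -119.07 q6 -56.8
3 21.44 [527.4 167.2 232.5] F [-0.7 -1.   5.9] M [-0.437  0.353  0.124] yaw -123.07 q6 -52.8
4 21.74 [527.4 167.2 232.5] F [-1.2 -1.6  5.9] M [-0.503  0.332  0.114] yaw -127.07 q6 -48.8
5 22.04 [527.4 167.2 232.5] F [-0.9 -1.9  5.8] M [-0.555  0.33   0.083] yaw -131.07 q6 -44.8
6 22.34 [527.4 167.1 232.5] F [-0.6 -1.9  5.4] M [-0.602  0.334  0.112] yaw -135.07 q6 -40.8
7 22.64 [527.5 167.1 232.5] F [-0.7 -2.2  6.2] M [-0.633  0.308  0.11 ] yaw -139.07 q6 -36.8
8 22.94 [527.5 167.1 232.5] F [-1.1 -1.3  5.9] M [-0.714  0.302  0.103] yaw -143.08 q6 -32.8
9 23.24 [527.5 167.1 232.6] F [-0.7 -2.   5.6] M [-0.729  0.316  0.107] yaw -147.07 q6 -28.8
10 23.54 [527.4 167.  232.5] F [-0.5 -2.3  5.8] M [-0.779  0.296  0.108] yaw -151.08 q6 -24.8
11 23.84 [527.4 167.  232.5] F [-1.2 -2.4  5.7] M [-0.825  0.301  0.148] yaw -155.08 q6 -20.8
12 24.14 [527.5 167.  232.5] F [-1.  -2.5  6.1] M [-0.84   0.316  0.117] yaw -159.08 q6 -16.8
13 24.44 [527.5 166.9 232.5] F [-0.7 -2.3  5.5] M [-0.947  0.326  0.139] yaw -163.08 q6 -12.8
14 24.74 [527.4 166.9 232.5] F [-1.2 -2.6  5.5] M [-0.94   0.363  0.272] yaw -167.07 q6 -8.8
```

Run:
```python
from h import *
for i in range(12):
    turn(1. if i==0 or m[2]<.43 else .5); p,f,m,o=show(i,8)
    if m[2]>.485: break
for i in range(3): robot.pause(.3); show("hold",10)
```

```text
0 25.12 [527.5 166.8 232.6] F [-1.4 -1.8  5. ] M [-0.581  0.432  0.309] yaw -167.96 q6 -8.0
1 25.51 [527.5 166.8 232.7] F [-0.9 -2.1  5. ] M [-0.604  0.436  0.367] yaw -168.95 q6 -7.0
2 25.89 [527.5 166.8 232.6] F [-1.3 -1.4  5. ] M [-0.605  0.443  0.395] yaw -169.95 q6 -6.0
3 26.27 [527.5 166.8 232.6] F [-1.2 -1.8  5.1] M [-0.626  0.422  0.43 ] yaw -170.95 q6 -5.0
4 26.66 [527.5 166.7 232.7] F [-1.5 -1.9  5.3] M [-0.623  0.46   0.462] yaw -171.45 q6 -4.5
5 27.04 [527.5 166.8 232.7] F [-1.3 -1.7  5.5] M [-0.636  0.482  0.481] yaw -171.94 q6 -4.0
6 27.43 [527.5 166.8 232.6] F [-1.3 -1.9  5.4] M [-0.647  0.451  0.467] yaw -172.45 q6 -3.5
7 27.81 [527.5 166.7 232.7] F [-1.2 -1.9  5.3] M [-0.66   0.462  0.495] yaw -172.94 q6 -3.0
hold 28.27 [527.5 166.7 232.6] F [-1.1 -2.   5.4] M [-0.655  0.447  0.501] yaw -172.94 q6 -3.0
hold 28.74 [527.5 166.8 232.7] F [-1.2 -1.8  5.4] M [-0.657  0.447  0.503] yaw -172.94 q6 -3.0
hold 29.21 [527.5 166.7 232.6] F [-1.5 -1.8  5.4] M [-0.664  0.439  0.499] yaw -172.94 q6 -3.0
```

Run:
```python
from h import *
for i in range(12):
    turn(-2.); p,f,m,o=show(i,3)
    if m[2]<.03: break
```

```text
0 29.51 [527.5 166.7 232.7] F [-1.5 -1.3  5.2] M [-0.458  0.433  0.404] yaw -170.94 q6 -5.0
1 29.81 [527.5 166.7 232.7] F [-1.1 -1.3  5.2] M [-0.45   0.441  0.266] yaw -168.96 q6 -7.0
2 30.11 [527.5 166.7 232.7] F [-1.2 -1.6  4.8] M [-0.411  0.477  0.158] yaw -166.97 q6 -8.9
3 30.41 [527.5 166.7 232.7] F [-1.1 -1.1  5.2] M [-0.369  0.441  0.086] yaw -164.98 q6 -10.9
4 30.71 [527.5 166.7 232.7] F [-1.1 -1.   5.1] M [-0.336  0.411 -0.027] yaw -162.99 q6 -12.9
```

Run:
```python
from h import *
p=robot.observe()["tool_pos"]
print(robot.line_to([.5275,.167,.252],vel=.04,guard=25)); show("up1")
robot.line_to([.526,.165,.375],vel=.12); show("up2")
q=np.array(robot.observe()["q"]); q[5]-=(-44.3-robot.observe()["tcp_rot"][2]); print(q[5]); robot.goto_joints(q)
robot.line_to([.4905,-.159,.30],vel=.2); robot.pause(.2); p,f,m,o=show("over holder")
s=robot.grab_frame("side"); cv2.imwrite("pics/side3.png",s)
cv2.imwrite("pics/crop3.png",np.hstack([cv2.resize(s[200:380,220:360],None,fx=2.8,fy=2.8),cv2.resize(s[130:310,200:340],None,fx=2.8,fy=2.8)]))
c=robot.get_calibration("side")
print(cv2.projectPoints(np.float64([[.4905,-.159,.09],[.4905,-.159,.12],[.491,-.1595,.042],[.4905,-.159,.246]]),c["rvec"],c["tvec"],K(c),np.array([c["k1"],0,0,0.]))[0].reshape(-1,2).round(1))
```

```text
False
up1 31.44 [527.4 167.1 251.9] F [-0.4  0.1 -3.3] M [ 0.022 -0.012  0.018] yaw -162.94 q6 -12.9
up2 32.72 [525.8 165.  374.1] F [ 0.1 -0.3 -3.2] M [0.015 0.021 0.012] yaw -162.94 q6 -13.1
-131.78734900640973
over holder 36.64 [ 490.6 -158.7  300.1] F [-0.  -0.3 -2.9] M [ 0.036  0.007 -0.011] yaw -44.27 q6 -168.1
[[279.6 312.8]
 [278.8 304.4]
 [281.1 325.7]
 [275.  265. ]]
```

View pics/crop3.png

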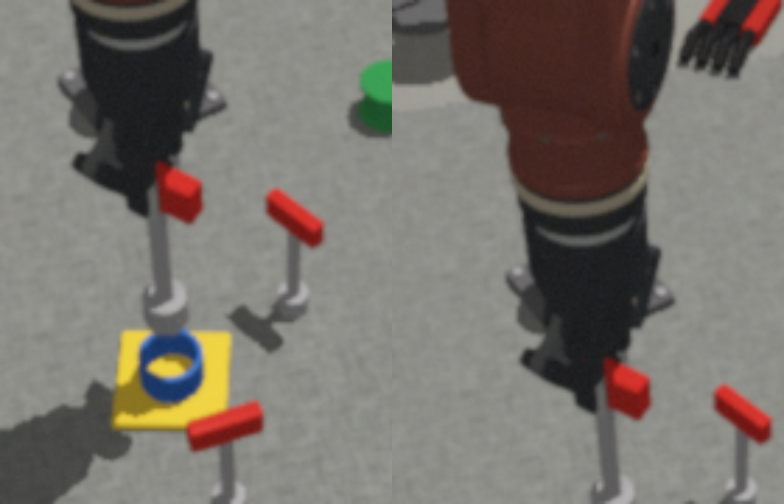

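The socket at (279,313) hangs over the tube rim at (281,326), matching the projections to within a pixel, so I lower it with a guard.

Run:
```python
from h import *
print(robot.line_to([.4907,-.1592,.235],vel=.06,guard=6)); show("a")
```

```text
False
a 38.02 [ 490.9 -159.3  235.5] F [ 0.  -0.7 -3. ] M [ 0.02  -0.002  0.005] yaw -44.3 q6 -168.1
```

Run:
```python
from h import *
print(robot.line_to([.4907,-.1592,.214],vel=.03,guard=4)); p,f,m,o=show("floor")
robot.line_to([p[0],p[1],p[2]+.0003],vel=.02); show("ease")
robot.set_gripper(.085); robot.pause(.3); show("open")
robot.line_to([p[0],p[1],.32],vel=.1)
robot.line_to([.40,.0,.40],vel=.2); robot.pause(.2); show("away")
s=robot.grab_frame("side"); t=robot.grab_frame("top"); cv2.imwrite("pics/side4.png",s); cv2.imwrite("pics/top4.png",t)
cv2.imwrite("pics/final.png",np.hstack([cv2.resize(s[130:430,230:430],None,fx=1.9,fy=1.9),cv2.resize(t[150:350,170:370+100],(400,267)).copy() if 0 else cv2.copyMakeBorder(cv2.resize(t[150:390,190:480],None,fx=1.35,fy=1.35),0,570-324,0,0,0)]))
f2=lambda P:np.float32(P*1000)
try: print("bar top",cv2.minAreaRect(f2(onto("top",blob(t,"red",(370,290,415,345)),.182)[:,:2])))
except Exception as e: print(e)
print("bar side",cv2.minAreaRect(f2(onto("side",blob(s,"red",(255,270,300,310)),.166)[:,:2])))
```

```text
True
floor 38.65 [ 490.8 -159.3  220.3] F [-0.3 -0.1  4.9] M [0.021 0.007 0.022] yaw -44.3 q6 -168.1
ease 39.0 [ 490.8 -159.3  220.3] F [ 0.2 -0.3 -0.7] M [-0.05  -0.047  0.002] yaw -44.3 q6 -168.1
open 40.07 [ 490.8 -159.3  220.6] F [-0.  -0.3  0.2] M [-0.001 -0.014  0.002] yaw -44.3 q6 -168.1
away 42.66 [ 4.001e+02 -4.000e-01  3.996e+02] F [-0.1  0.  -0.2] M [-0.006 -0.002  0.009] yaw -44.34 q6 -154.5
bar top ((490.6182556152344, -159.2048797607422), (18.770771026611328, 70.87779998779297), 45.666725158691406)
bar side ((488.4859924316406, -159.2615966796875), (32.46198654174805, 79.5556640625), 45.742820739746094)
```

View pics/final.png

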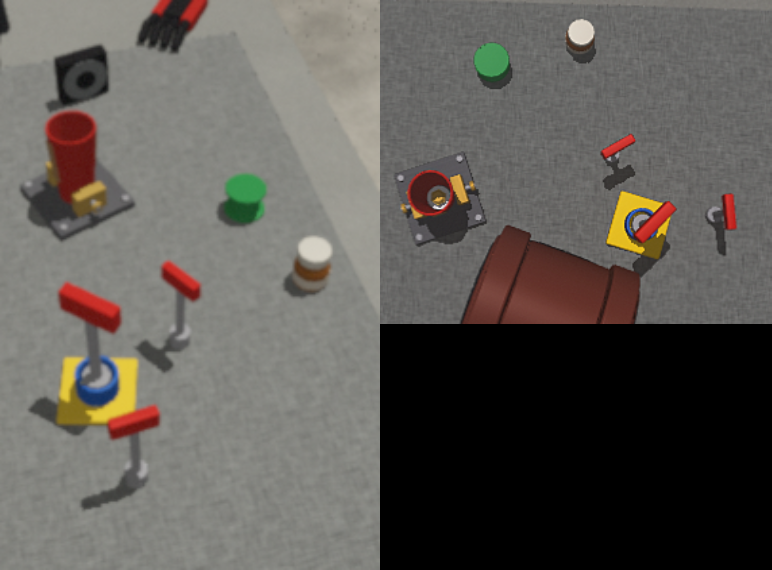

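The driver stands upright in its holder, bar at (490.6, -159.2) mm, where it started. The bystanders have not moved and the arm is clear.

```bash
python3 -c "
from plant import robot
print(robot.job_done())"
```

```text
the job is handed in; nothing more can be done
None
```

The nut was turned home to its stop, tightened to about 0.5 N m and held there about 1.5 s; the driver stands upright and released in its holder, and the job was handed in at about 43 s (no verdict shown).

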